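# Poise the wide stitching iron over the guide

## Task

Take the wide stitching iron out of the wooden rack, lift it so that its teeth are higher than the tops of the glue bottles, and carry it over them to the steel stitching guide. Finish still holding it there, motionless and upright with its teeth pointing down, hovering about 1 cm above the guide's long window: centred on the window, the row of teeth along the window's length, and without the iron or the gripper ever touching the guide. Leave the other irons in the rack and all the things around standing where they are.

Things in the scene. Friction and masses are not known exactly. Their poses are not given: they have to be found in the camera images.
- iron_wide: wide steel stitching iron, 104 mm long, ~90 g, loose, standing teeth down in one of the three rack pockets (varies). Upper 70 mm: square shank 10 x 10 mm, grasp it 20-30 mm below the top end. Below it a black head 28 mm wide with 9 mm teeth. +y runs along the length to the top end, x along the tooth row, z across the thickness; origin mid-length, on a face (centre line at x 0, z +5 mm)
- iron_teeth (a point): on the wide iron: middle of the row of tooth points, its lowest point; axes as iron_wide
- iron_top (a point): on the wide iron: centre of its top end, 104 mm from the tooth points
- iron_narrow_a: a narrow stitching iron, like the wide one but with a head only 14 mm wide; stands in another pocket, stays there; origin and axes as iron_wide
- iron_narrow_b: the second narrow stitching iron, the same as iron_narrow_a, in the remaining pocket, stays there
- rack: fixed wooden rack 56 x 150 x 24 mm high; origin centre of underside, z up. Pocket centres at y = -48, 0, +48 mm, each 16 (x) by 34 mm (y), 16 mm deep (floor 8 mm up). The tooth rows of the irons lie along the rack's y axis, their tops 112 mm above the surface. Fingers that close along the rack's x axis clear the neighbouring irons
- guide: fixed steel stitching guide: plate 98 x 64 mm over a brown strap on a plywood board (130 x 70 mm), plate top 20 mm above the surface, four screw heads 3 mm higher at its corners; origin centre of underside, z up. Two windows in the plate: a long one centred at x = +14 mm (44 mm along x, 24 mm along y) and a square one, 22 mm, at x = -28 mm
- long_window (a point): centre of the long window's mouth, at the height of the plate's top; axes as guide: x along the window's length, z up. This is the target
- bottle_front: white glue bottle with a blue nozzle, 48 mm diameter, 141 mm tall, loose, stands between rack and guide; origin centre of underside
- bottle_back: second glue bottle, the same, stands beside the first, a little farther from the robot
- tin: round tin with a lid, 70 mm diameter, 36 mm high, loose; origin centre of underside
- beeswax: yellow beeswax block 35 x 55 x 18 mm, loose, lies behind the guide; origin centre of underside
- eyelet_press: fixed green eyelet press behind the bottles, between rack and guide; in plan it lies within x 0.44 to 0.67, y 0.09 to 0.29 m: base plate up to 38 mm high, body and ram 0.30 m high from x = 0.49 on, lever up to 0.44 m high
- timber_box: fixed open wooden tool box to the right of the guide, 117 mm high, within x 0.37 to 0.61, y -0.33 to -0.03 m

How it is judged:
By the outcome, as a careful person would: the job done as asked, in the order asked, and still so for the second after the job is handed in, while the arm keeps its last pose, push and grip.
It also fails if it takes over 53 s, if anything falls off the work surface, if the arm or the gripper's body presses on something with over 40 N, if the wrist force passes 120 N, or if a joint passes its speed limit or range.

## Robot

A 7-joint arm with a two-finger parallel gripper is mounted at the origin on the work surface; the furniture and walls round the work are solid. World frame = base frame: x ahead of the robot, y to its left, z up, the work surface at z = 0. Lengths are in m, angles in degrees, forces in N, time in s.
With the tool pointing down it reaches from about 0.425 to 0.875 m from the base axis. Payload 4.7 kg.
Tool frame: the origin (TCP) lies on the front face of the gripper's body, between the roots of the fingers; the fingertips stand 70 mm ahead of it and the grasp point (between the pads) lies 51 mm ahead of it; z points along the fingers, y is the direction in which the jaws open and shut (so a half turn about z gives the same grasp; the last joint's range is limited). The gripper opens to 87 mm and grips with 3 to 60 N. Pads are 19 mm wide; open, the fingers measure 117 mm over their backs; the gripper's body (75 mm by 190 mm) begins 51 mm behind the grasp point.
Start: joints at [77.069, 18.392, -4.016, 83.108, 1.295, 78.541, -3.26], TCP at [0.154, -0.631, 0.292] pointing down, gripper open.
Joint ranges: [-163.93, 163.93], [-17.29, 119.83], [-79.2, 71.16], [3.27, 140.29], [-89.18, 269.18], [5.43, 117.66], [-154.24, 154.24]. Speed limits (degrees/s): [147.25, 147.25, 180, 180, 180, 180, 180].

## Interface

Orientations are given as [roll, pitch, yaw] about the fixed x, y, z axes, in that order (R = Rz(yaw) Ry(pitch) Rx(roll)).
In Python, from cell import env gives the robot as it stands.
- The arm moves only by the tool drive_tool, never from a script. Its argument "commands" is a list of rows, each a list of 7 numbers: the shift along the tool's x, y, z in cm, then the turn, a rotation vector about the tool's x, y, z in degrees, then the opening, from 0 (shut) to 1 (fully open). In form: [[tx, ty, tz, rx, ry, rz, hand], ...]. A call has 1 to 20 rows; each row shifts and turns the commanded pose from where the row before left it, along the tool's axes as they then stand; what a row does not reach is not made up. A row lasts 1/12 s, in which the tool goes at most 41.7 mm and 7.16 degrees, less where a joint would pass 70% of its speed; a pose out of reach is approached as far as the arm can. A call is refused whole if a number of a shift passes 4.17 or a number of a turn 7.16, either way. A call with a gripper value outside its range is refused whole. The fingers move at their own pace and stop on an object; "force" is the grip in N (left out, the last holds). Time passes only in rows, so rows that do not move let the fingers close. It gives the time, the measured TCP pose, the force and the opening at its end, in the units of the state.
- env.get_obs(): the state, without advancing time (a new reading comes with each control period).
- env.read_camera(name): name is "side" or "top"; returns a dict with "img" (400x640x3 uint8, blue, green, red), "mtx" (3x3 intrinsics, pixels), "pose" (4x4, takes a point from camera to world coordinates). Camera axes: x right, y down, z forward; pixel columns grow to the right and rows downward; lengths in m; the calibration is good to about 2 mm. A picture is of the moment at which its call begins. There is no depth.
- env.sign_off(): hands the job in, once; it reports no verdict.
The state is a dict: "time_s": time; "qpos": joint angles; "joint_velocities": joint speeds; "effort": joint torques, N m; "tool_pos": TCP position; "tool_rot": TCP orientation; "force": force on the tool from outside, world axes, zero at the start; "wrist_torque": the same for the moment, N m; "grip_width": finger opening in m.
Only numpy, scipy, OpenCV 4.12 (cv2) and the standard library are available. Lean on these libraries where they do the work, as an engineer would, in place of code of your own. Each camera call takes 0.05 s, during which the arm holds its last target.

## Working session

There is one attempt and no reset: what is moved stays moved. The work goes in short steps, Python scripts to look and compute and a tool call to move; the robot and the scene stay as the last step left them, time stands still between calls to the robot, and variables do not carry over. Pictures are saved under pics/ and viewed, and the job is handed in when it is done.

Besides the shell and the picture viewer there is one more tool, called after ">>>" as a command line: name --pt "numbers of a row" for each row, then --argument value for the rest. drive_tool: Moves the arm, as the interface text tells. Its arguments: {"type":"object","properties":{"commands":{"type":"array"},"force":{"type":"number"}},"required":["commands"]}

```bash
ls; mkdir -p pics; python3 - <<'E'
from cell import env
import cv2
o=env.get_obs();print(o)
for n in("side","top"):
    c=env.read_camera(n);cv2.imwrite(f"pics/{n}0.png",c["img"]);print(n,c["mtx"],c["pose"])
E
```

```text
pics
{'time_s': 0.0, 'qpos': array([77.06968279, 18.43941009, -4.01526599, 83.17534892,  1.29450445,
       78.54090111, -3.26216735]), 'joint_velocities': array([-0.04355939,  0.02626994,  0.09643581, -0.01000852, -0.00472327,
        0.02028387, -0.08315206]), 'effort': array([-3.70197777e-04, -4.91286314e+01, -4.03940734e-01, -3.12528026e+01,
       -6.39710063e-02,  4.37123794e-02,  1.90477235e-04]), 'tool_pos': array([ 0.1542215 , -0.63100198,  0.29115346]), 'tool_rot': array([-1.79889556e+02,  5.39165583e-03,  1.37375637e+01]), 'force': array([-0.78219907, -0.9592991 ,  0.18499118]), 'wrist_torque': array([-0.01720387,  0.04354322,  0.00656102]), 'grip_width': 0.08726475019897759}
side [[446.24808181   0.         325.3570981 ]
 [  0.         446.24808181 198.55835232]
 [  0.           0.           1.        ]] [[-0.13658149  0.86847073 -0.4765544   0.90583457]
 [ 0.99061963  0.11766326 -0.06948463  0.19991342]
 [-0.00427242 -0.48157445 -0.87639477  0.96756759]
 [ 0.          0.          0.          1.        ]]
top [[427.6890834    0.         322.32284067]
 [  0.         427.6890834  202.75075047]
 [  0.           0.           1.        ]] [[ 5.01555475e-02 -9.77023203e-01  2.07147487e-01  2.20129518e-01]
 [-9.98741114e-01 -4.89027861e-02  1.11671675e-02  1.05050374e-01]
 [-7.80492515e-04 -2.07446808e-01 -9.78245988e-01  1.11205242e+00]
 [ 0.00000000e+00  0.00000000e+00  0.00000000e+00  1.00000000e+00]]
```

View pics/side0.png

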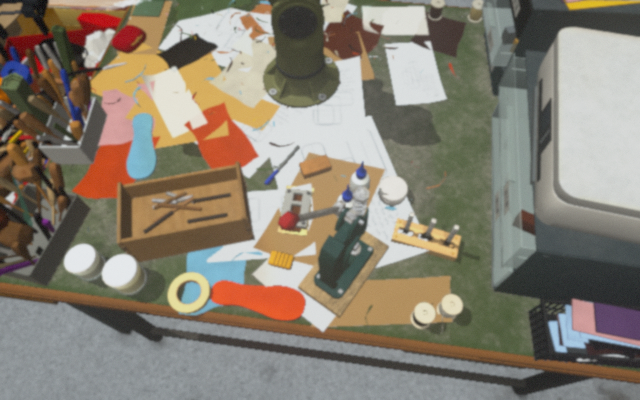

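View pics/top0.png

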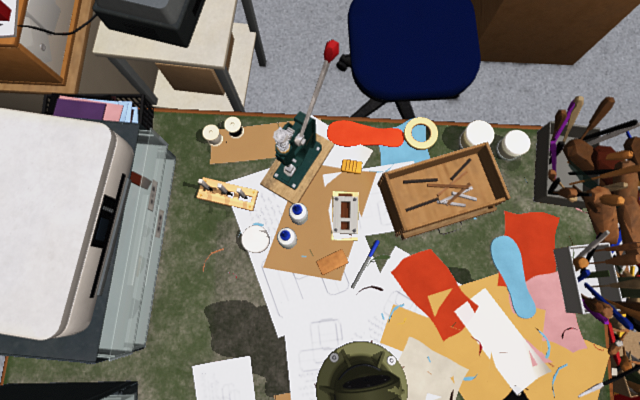

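Both views show the rack (side ~(427,238), top ~(226,193)), the bottles, the guide (top ~(345,215)) and the press. I'll zoom in.

```bash
cat > h.py <<'E'
import numpy as np,cv2
from cell import env
class C:
    def __init__(s,n):
        c=env.read_camera(n);s.img=c["img"];s.K=c["mtx"];s.T=c["pose"]
    def proj(s,p):
        p=np.atleast_2d(p);q=(p-s.T[:3,3])@s.T[:3,:3];u=q@s.K.T;return u[:,:2]/u[:,2:]
    def ray(s,uv):
        d=s.T[:3,:3]@np.linalg.solve(s.K,[uv[0],uv[1],1.]);return s.T[:3,3],d/np.linalg.norm(d)
    def plane(s,uv,z):
        o,d=s.ray(uv);return o+d*(z-o[2])/d[2]
def tri(a,ua,b,ub):
    o1,d1=a.ray(ua);o2,d2=b.ray(ub)
    t=np.linalg.lstsq(np.c_[d1,-d2],o2-o1,rcond=None)[0]
    p,q=o1+d1*t[0],o2+d2*t[1];return (p+q)/2,np.linalg.norm(p-q)
def crop(img,x,y,w,h,k,name):
    c=cv2.resize(img[y:y+h,x:x+w],None,fx=k,fy=k,interpolation=cv2.INTER_CUBIC)
    for i in range(0,w,10): cv2.putText(c,str(x+i),(i*k,8),0,.3,(0,0,255),1);cv2.line(c,(i*k,9),(i*k,14),(0,0,255),1)
    for i in range(0,h,10): cv2.putText(c,str(y+i),(0,i*k+4),0,.3,(0,0,255),1)
    cv2.imwrite("pics/"+name,c)
E
python3 - <<'E'
from h import *
s=C("side");t=C("top")
crop(s.img,380,205,95,65,8,"srack.png");crop(t.img,185,165,80,50,10,"track.png")
crop(s.img,265,170,70,70,8,"sguide.png");crop(t.img,315,180,60,65,9,"tguide.png")
E
```

```text
(no output)
```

View pics/srack.png

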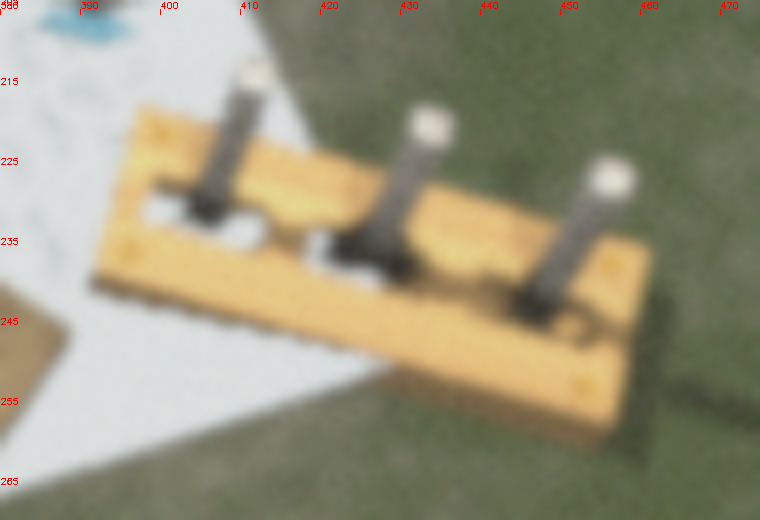

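View pics/track.png

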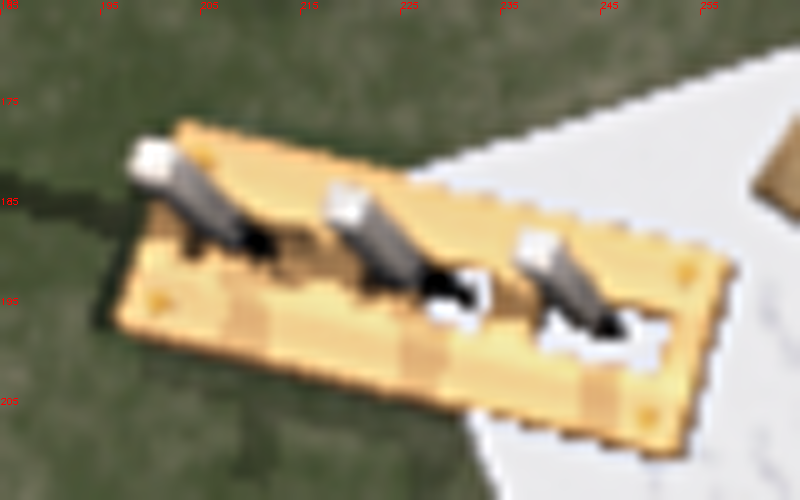

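View pics/sguide.png

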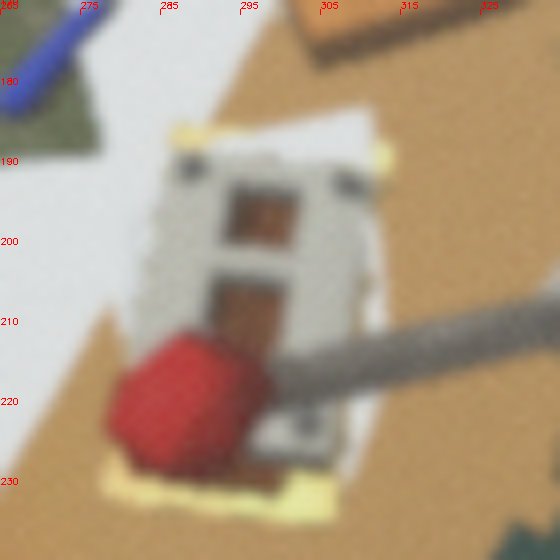

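View pics/tguide.png

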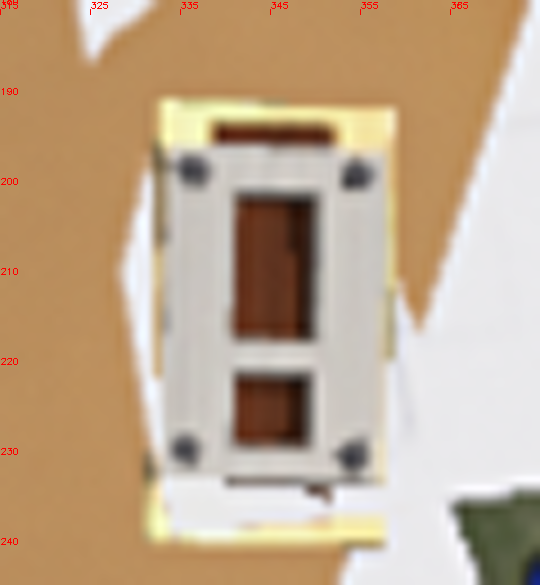

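```bash
python3 - <<'E'
from h import *
s=C("side");t=C("top")
np.set_printoptions(precision=4,suppress=True)
# rack mask top
hsv=cv2.cvtColor(t.img,cv2.COLOR_BGR2HSV)
roi=np.zeros(hsv.shape[:2],np.uint8);roi[165:215,185:262]=1
m=cv2.inRange(hsv,(8,60,120),(30,255,255))*roi
n,l,st,ce=cv2.connectedComponentsWithStats(m);i=1+np.argmax(st[1:,4])
r=cv2.minAreaRect(np.argwhere(l==i)[:,::-1].astype(np.float32));b=cv2.boxPoints(r)
P=np.array([t.plane(u,.024) for u in b]);print("rack box",b,P,P.mean(0),[np.linalg.norm(P[k]-P[k-1]) for k in range(4)])
# iron tops
for ut,us in [((200.2,181),(411.5,214.5)),((219.5,185.7),(433.5,221)),((239,190),(456,227.3))]:
    print("pl",t.plane(ut,.112),s.plane(us,.112))
for ut in [(200.2,181),(219.5,185.7),(239,190)]:
  print([tri(t,ut,s,us) for us in [(411.5,214.5),(433.5,221),(456,227.3)]])
# guide
m=cv2.inRange(hsv,(0,0,130),(179,45,225));roi[:]=0;roi[190:236,330:360]=1;m=m*roi
print("plate corners")
for u in [(333.3,196.3),(358.3,196.7),(357.7,233.6),(332.6,233.4)]: print(t.plane(u,.02))
W=np.array([t.plane(u,.02) for u in [(340.9,201.3),(350.5,201.3),(350,217.7),(340.5,217.7)]]);print("window",W,W.mean(0))
W=np.array([t.plane(u,.02) for u in [(340.9,221.3),(349.6,221.3),(349.5,229.5),(340.5,229.5)]]);print("sq",W,W.mean(0))
S=np.array([t.plane(u,.023) for u in [(336.4,198.6),(354.4,199.1),(354,230.6),(335.3,229.8)]]);print("screws",S,S.mean(0))
print("side win top corners",[s.plane(u,.02) for u in [(294.5,193.5),(302.5,193.5),(301,201),(293,200)]],[s.plane(u,.02) for u in [(293,205),(300.5,206)]], "screws",[s.plane(u,.023) for u in [(288,190.5),(308.5,192.7)]])
crop(t.img,225,190,90,75,8,"tbot.png");crop(s.img,325,150,80,90,6,"sbot.png");crop(t.img,260,30,110,170,3,"tlev.png")
E
```

```text
rack box [[195.6471 197.4118]
 [201.0589 175.7647]
 [257.7648 189.9412]
 [252.353  211.5883]] [[0.4482 0.4482 0.024 ]
 [0.5072 0.4404 0.024 ]
 [0.4763 0.288  0.024 ]
 [0.4181 0.2973 0.024 ]] [0.4625 0.3685 0.024 ] [np.float64(0.15387051966573767), np.float64(0.059460371177835904), np.float64(0.1555603145667926), np.float64(0.0589460041254553)]
pl [0.4708 0.4139 0.112 ] [0.4544 0.3204 0.112 ]
pl [0.4615 0.3662 0.112 ] [0.4637 0.3674 0.112 ]
pl [0.4532 0.3183 0.112 ] [0.4721 0.4147 0.112 ]
[(array([0.4651, 0.3557, 0.1592]), np.float64(0.08538994821814863)), (array([0.4676, 0.3855, 0.1312]), np.float64(0.04347429655413486)), (array([0.4713, 0.4148, 0.1102]), np.float64(0.0006124987945690552))]
[(array([0.4589, 0.3391, 0.1313]), np.float64(0.04311871499682616)), (array([0.4622, 0.3675, 0.109 ]), np.float64(0.000987441775939309)), (array([0.4667, 0.3949, 0.0948]), np.float64(0.04682896491780162))]
[(array([0.4536, 0.3197, 0.11  ]), np.float64(0.0019739438735340304)), (array([0.4578, 0.3464, 0.0947]), np.float64(0.04786098050195294)), (array([0.4634, 0.3716, 0.0889]), np.float64(0.09491284808875912))]
plate corners
[0.4701 0.0897 0.02  ]
[0.4723 0.0243 0.02  ]
[0.375  0.0226 0.02  ]
[0.3722 0.0871 0.02  ]
window [[0.4577 0.0692 0.02  ]
 [0.4589 0.0442 0.02  ]
 [0.4154 0.0439 0.02  ]
 [0.4142 0.0685 0.02  ]] [0.4365 0.0565 0.02  ]
sq [[0.4048 0.0671 0.02  ]
 [0.4059 0.0446 0.02  ]
 [0.3845 0.0441 0.02  ]
 [0.3834 0.0672 0.02  ]] [0.3947 0.0557 0.02  ]
screws [[0.4636 0.0814 0.023 ]
 [0.4646 0.0344 0.023 ]
 [0.3818 0.0326 0.023 ]
 [0.3815 0.0806 0.023 ]] [0.4229 0.0573 0.023 ]
side win top corners [array([0.3867, 0.0483, 0.02  ]), array([0.3841, 0.0676, 0.02  ]), array([0.4051, 0.0674, 0.02  ]), array([0.405 , 0.0478, 0.02  ])] [array([0.4185, 0.0501, 0.02  ]), array([0.4188, 0.0684, 0.02  ])] screws [array([0.3822, 0.0316, 0.023 ]), array([0.3816, 0.0822, 0.023 ])]
```

View pics/tbot.png

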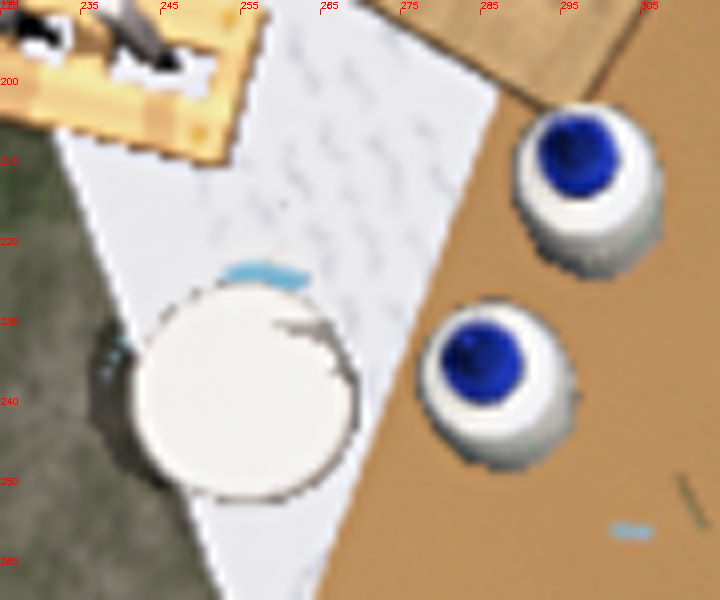

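View pics/sbot.png

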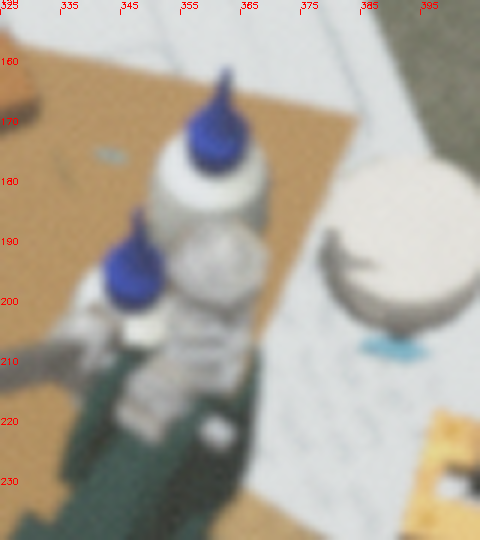

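The middle iron has the widest black head in the side view (~(427,237)). The views of its top agree to 1 mm, at height 0.109 m. The tooth-row direction is about 79°, and the window centre is about (0.4366, 0.0567) with yaw about 1°. Next I'll check the bottles and the clearance to the tall furniture.

```bash
python3 - <<'E'
from h import *
s=C("side");t=C("top")
np.set_printoptions(precision=3,suppress=True)
print("bottles bodies@.1 top", t.plane((295.8,212),.05),t.plane((286,237),.05))
print("nozzle", [tri(t,u,s,v) for u in [(294.5,208),(283,235.5)] for v in [(361.8,161.5),(347.3,185)]])
print("tin",t.plane((254,239),.036))
# furniture: bottom glass edge
print("glass bottom top/side",[t.plane(u,0) for u in [(172,150),(155,240),(135,380)]],[s.plane(u,0) for u in [(490,120),(497,285)]])
print("box front top", [tri(t,u,s,v) for u,v in [((133,160),(552,195)),((98,307),(590,35))]])
crop(s.img,470,0,170,320,2,"sfur.png");crop(t.img,80,90,110,260,2,"tfur.png")
E
```

```text
bottles bodies@.1 top [0.418 0.183 0.05 ] [0.353 0.203 0.05 ]
nozzle [(array([0.397, 0.188, 0.204]), np.float64(0.02652070802417751)), (array([0.412, 0.178, 0.133]), np.float64(0.00417026098848379)), (array([0.346, 0.202, 0.131]), np.float64(0.0014227219489573665)), (array([0.36 , 0.192, 0.051]), np.float64(0.03758967057770074))]
tin [0.346 0.285 0.036]
glass bottom top/side [array([0.582, 0.535, 0.   ]), array([0.334, 0.549, 0.   ]), array([-0.01 ,  0.553,  0.   ])] [array([0.077, 0.536, 0.   ]), array([0.546, 0.533, 0.   ])]
box front top [(array([0.471, 0.526, 0.272]), np.float64(0.03312297383068387)), (array([0.184, 0.541, 0.371]), np.float64(0.10545451717427842))]
```

View pics/sfur.png

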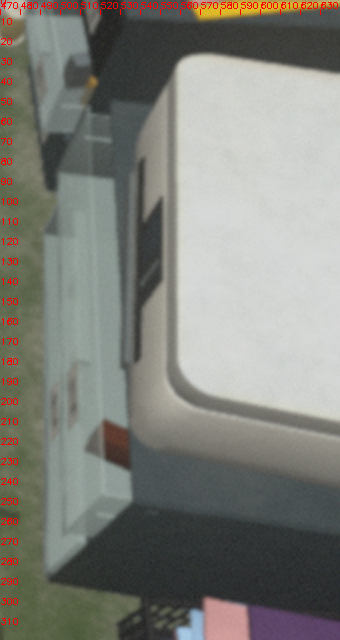

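View pics/tfur.png

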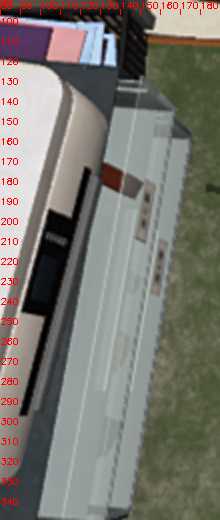

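```bash
cat > mv.py <<'E'
import sys,numpy as np
from h import env
from scipy.spatial.transform import Rotation as R
def step(target,n=None,o=None):
    o=env.get_obs();r=R.from_euler('xyz',o['tool_rot'],degrees=True)
    d=r.inv().apply(np.array(target)-o['tool_pos'])*100
    print("t",round(o['time_s'],2),o['tool_pos'].round(4),o['tool_rot'].round(2),"tool cm",d.round(2),"len",np.linalg.norm(d).round(2))
if __name__=="__main__": step([float(a) for a in sys.argv[1:4]])
E
python3 mv.py .42 -.35 .292
```

```text
t 0.4 [ 0.1544 -0.6314  0.2921] [-179.99    0.     13.74] tool cm [ 3.249e+01 -2.102e+01  2.000e-02] len 38.7
```

>>> drive_tool --pt "1.0 -0.7 0 0 0 0 1" --pt "2.3 -1.5 0 0 0 0 1" --pt "2.3 -1.5 0 0 0 0 1" --pt "2.3 -1.5 0 0 0 0 1" --pt "2.3 -1.5 0 0 0 0 1" --pt "2.3 -1.5 0 0 0 0 1" --pt "2.3 -1.5 0 0 0 0 1" --pt "2.3 -1.5 0 0 0 0 1" --pt "2.3 -1.5 0 0 0 0 1" --pt "2.3 -1.5 0 0 0 0 1" --pt "2.3 -1.5 0 0 0 0 1" --pt "2.3 -1.5 0 0 0 0 1" --pt "2.3 -1.5 0 0 0 0 1" --pt "2.3 -1.5 0 0 0 0 1" --pt "1.6 -1.0 0 0 0 0 1" --pt "0.8 -1.2 0 0 0 0 1"

```text
time_s: 1.73
tool_pos: [0.4268, -0.3318, 0.2924]
tool_rot: [180.0, -0.1, 14.0]
force: [-0.8, 0.5, -0.1]
grip_width: 0.0867
```

```bash
python3 mv.py .44 0 .292
```

```text
t 1.73 [ 0.4268 -0.3318  0.2924] [ 1.800e+02 -7.000e-02  1.396e+01] tool cm [  9.28 -31.88   0.05] len 33.2
```

>>> drive_tool --pt "0.7 -2.45 0 0 0 0 1" --pt "0.7 -2.45 0 0 0 0 1" --pt "0.7 -2.45 0 0 0 0 1" --pt "0.7 -2.45 0 0 0 0 1" --pt "0.7 -2.45 0 0 0 0 1" --pt "0.7 -2.45 0 0 0 0 1" --pt "0.7 -2.45 0 0 0 0 1" --pt "0.7 -2.45 0 0 0 0 1" --pt "0.7 -2.45 0 0 0 0 1" --pt "0.7 -2.45 0 0 0 0 1" --pt "0.7 -2.45 0 0 0 0 1" --pt "0.7 -2.45 0 0 0 0 1" --pt "0.7 -2.45 0 0 0 0 1" --pt "0.2 -2.0 0 0 0 0 1" --pt "0.0 0 0 0 0 0 1"

```text
time_s: 2.98
tool_pos: [0.4335, 0.0208, 0.2924]
tool_rot: [180.0, -0.0, 14.1]
force: [0.6, 0.7, 0.1]
grip_width: 0.0872
```

```bash
python3 mv.py .41 .17 .30
```

```text
t 2.98 [0.4335 0.0208 0.2924] [179.99  -0.    14.1 ] tool cm [  1.35 -15.04  -0.77] len 15.12
```

>>> drive_tool --pt "0.22 -2.5 -0.12 0 0 0 1" --pt "0.22 -2.5 -0.12 0 0 0 1" --pt "0.22 -2.5 -0.12 0 0 0 1" --pt "0.22 -2.5 -0.12 0 0 0 1" --pt "0.22 -2.5 -0.12 0 0 0 1" --pt "0.22 -2.5 -0.12 0 0 0 1" --pt "0.37 -2.5 0 0 0 0 1" --pt "0.37 -2.5 0 0 0 0 1" --pt "0.37 -2.5 0 0 0 0 1" --pt "0.37 -2.5 0 0 0 0 1" --pt "0.37 -2.5 0 0 0 0 1" --pt "0.37 -2.5 0 0 0 0 1" --pt "0.37 -2.5 0 0 0 0 1" --pt "0.37 -2.2 0 0 0 0 1" --pt "0 0 0 0 0 0 1"

```text
time_s: 4.23
tool_pos: [0.3918, 0.367, 0.2991]
tool_rot: [-179.8, 0.1, 14.0]
force: [-0.5, -0.5, 0.1]
grip_width: 0.0869
```

```bash
python3 mv.py .4622 .3675 .30; python3 - <<'E'
from h import *
t=C("top");cv2.imwrite("pics/t1.png",t.img);s=C("side");cv2.imwrite("pics/s1.png",s.img);print(env.get_obs()['qpos'])
E
```

```text
t 4.23 [0.3918 0.367  0.2991] [-1.7981e+02  7.0000e-02  1.4040e+01] tool cm [ 6.84  1.66 -0.1 ] len 7.04
[  13.64559737   12.45182915  -66.31188963   97.13568848   11.62579173
   78.12139354 -130.76356097]
```

View pics/t1.png

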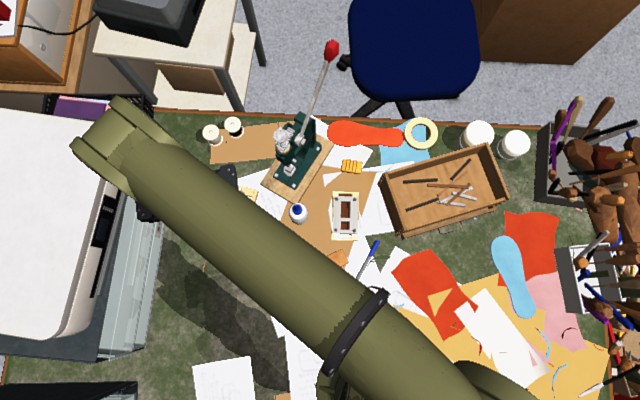

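View pics/s1.png

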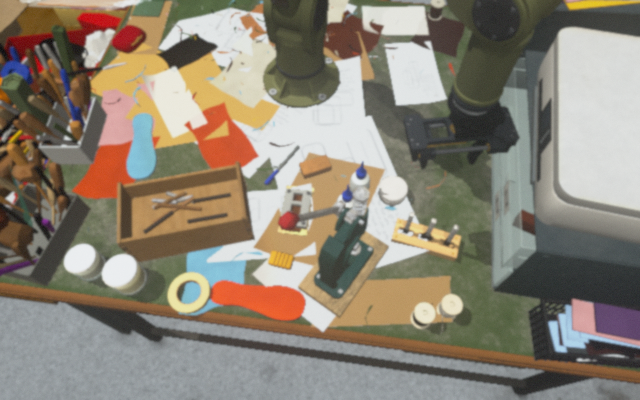

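The side view shows the gripper at about (460,130), robot side of the rack and clear of everything. The top view is covered by the forearm. Next I turn the gripper so the jaws lie along the rack's x axis.

>>> drive_tool --pt "0 0 0 0 0 -3 1" --pt "0 0 0 0 0 -6 1" --pt "0 0 0 0 0 -6 1" --pt "0 0 0 0 0 -6 1" --pt "0 0 0 0 0 -6 1" --pt "0 0 0 0 0 -6 1" --pt "0 0 0 0 0 -6 1" --pt "0 0 0 0 0 -6 1" --pt "0 0 0 0 0 -6 1" --pt "0 0 0 0 0 -6 1" --pt "0 0 0 0 0 -6 1" --pt "0 0 0 0 0 -2.1 1" --pt "0 0 0 0 0 0 1" --pt "0 0 0 0 0 0 1"

```text
time_s: 5.5
tool_pos: [0.3944, 0.3618, 0.2991]
tool_rot: [179.9, 0.1, 78.6]
force: [0.3, -0.5, 0.5]
grip_width: 0.0867
```

```bash
python3 mv.py .4622 .3675 .26;python3 -c "
from h import *
print(env.get_obs()['qpos'].round(1))"
```

```text
t 5.5 [0.3944 0.3618 0.2991] [1.7993e+02 1.1000e-01 7.8620e+01] tool cm [1.91 6.52 3.92] len 7.84
[ 20.1  16.9 -76.   97.1  16.7  79.3 -69.9]
```

>>> drive_tool --pt "0.3 1.1 0 0 0 -0.3 1" --pt "0.4 1.3 0.5 0 0 -0.3 1" --pt "0.4 1.4 1.0 0 0 0 1" --pt "0.4 1.4 1.0 0 0 0 1" --pt "0.4 1.3 1.0 0 0 0 1" --pt "0 0 0.4 0 0 0 1" --pt "0 0 0 0 0 0 1" --pt "0 0 0 0 0 0 1"

```text
time_s: 6.17
tool_pos: [0.4603, 0.3699, 0.2605]
tool_rot: [-180.0, 0.0, 79.4]
force: [0.4, -0.4, 0.2]
grip_width: 0.087
```

```bash
python3 mv.py .4622 .3675 .138;python3 -c "
from h import *
print(env.get_obs()['qpos'].round(1))
s=C('side');crop(s.img,370,90,130,190,3,'s2.png')"
```

```text
t 6.17 [0.4603 0.3699 0.2605] [-1.7997e+02  4.0000e-02  7.9440e+01] tool cm [-0.19  0.24 12.25] len 12.26
[ 12.1  26.5 -68.8  92.7  25.1  78.3 -70.5]
```

View pics/s2.png

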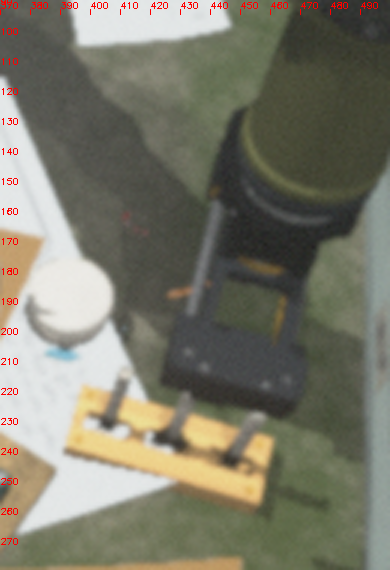

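```bash
python3 - <<'E'
from h import *
s=C('side');o=env.get_obs();from scipy.spatial.transform import Rotation as R
r=R.from_euler('xyz',o['tool_rot'],degrees=True)
for p in [(0,0,0),(0,0,.07),(0,.058,.07),(0,-.058,.07),(.0375,.095,0),(-.0375,.095,0),(.0375,-.095,0),(-.0375,-.095,0)]:
    w=o['tool_pos']+r.apply(p);print(p,w.round(3),s.proj(w).round(1))
E
```

```text
(0, 0, 0) [0.46  0.37  0.261] [[452.1 184. ]]
(0, 0, 0.07) [0.46  0.37  0.191] [[443.4 202.1]]
(0, 0.058, 0.07) [0.517 0.36  0.191] [[437.5 227.5]]
(0, -0.058, 0.07) [0.403 0.381 0.191] [[448.9 178.3]]
(0.0375, 0.095, 0) [0.561 0.39  0.261] [[463.4 234.8]]
(-0.0375, 0.095, 0) [0.547 0.316 0.261] [[420.7 222.6]]
(0.0375, -0.095, 0) [0.374 0.425 0.261] [[480.6 148.9]]
(-0.0375, -0.095, 0) [0.36  0.351 0.261] [[442. 139.]]
```

>>> drive_tool --pt "-0.1 0.12 0.5 0 0 0 1" --pt "-0.1 0.12 1.2 0 0 0 1" --pt "0 0 1.5 0 0 0 1" --pt "0 0 1.5 0 0 0 1" --pt "0 0 1.5 0 0 0 1" --pt "0 0 1.5 0 0 0 1" --pt "0 0 1.5 0 0 0 1" --pt "0 0 1.2 0 0 0 1" --pt "0 0 1.0 0 0 0 1" --pt "0 0 0.7 0 0 0 1" --pt "0 0 0.2 0 0 0 1" --pt "0 0 0 0 0 0 1" --pt "0 0 0 0 0 0 1"

```text
time_s: 7.35
tool_pos: [0.4633, 0.368, 0.1379]
tool_rot: [180.0, -0.0, 79.4]
force: [0.4, -0.5, 1.2]
grip_width: 0.087
```

```bash
python3 mv.py .4622 .3675 .138;python3 -c "
from h import *
print(env.get_obs()['qpos'].round(1))
s=C('side');crop(s.img,370,130,130,150,4,'s3.png')
t=C('top');crop(t.img,170,130,120,120,5,'t3.png')"
```

```text
t 7.35 [0.4633 0.368  0.1379] [ 1.7997e+02 -4.0000e-02  7.9440e+01] tool cm [-0.07 -0.1  -0.01] len 0.12
[  8.2  33.  -63.1 100.1  31.8  67.  -74.8]
```

View pics/s3.png

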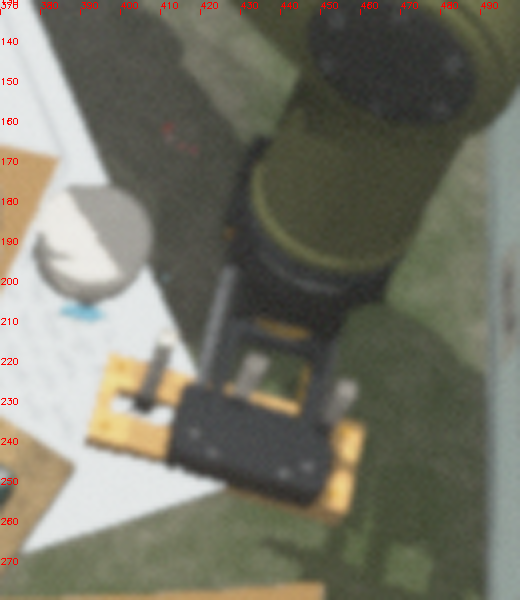

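View pics/t3.png

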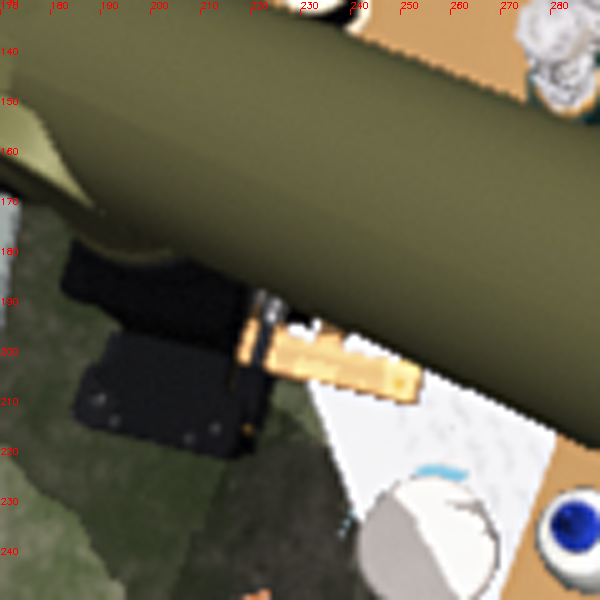

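Both views show the shank between the fingers, with its top visible through the gripper frame at side (431,220). Now I close the fingers.

>>> drive_tool --pt "0 0.1 0 0 0 0 0.5" --pt "0 0 0 0 0 0 0.2" --pt "0 0 0 0 0 0 0.05" --pt "0 0 0 0 0 0 0" --pt "0 0 0 0 0 0 0" --pt "0 0 0 0 0 0 0" --pt "0 0 0 0 0 0 0" --pt "0 0 0 0 0 0 0" --pt "0 0 0 0 0 0 0" --pt "0 0 0 0 0 0 0" --force 30

```text
time_s: 8.28
tool_pos: [0.4641, 0.3674, 0.1374]
tool_rot: [-180.0, 0.0, 79.4]
force: [0.7, -0.1, -0.9]
grip_width: 0.0283
```

>>> drive_tool --pt "0 -0.18 0 0 0 0 0" --pt "0 0 0 0 0 0 0" --pt "0 0 0 0 0 0 0" --pt "0 0 0 0 0 0 0" --pt "0 0 0 0 0 0 0" --pt "0 0 0 0 0 0 0" --pt "0 0 0 0 0 0 0" --pt "0 0 0 0 0 0 0"

```text
time_s: 8.95
tool_pos: [0.4622, 0.3678, 0.1374]
tool_rot: [-180.0, 0.0, 79.4]
force: [-0.5, -0.6, -0.7]
grip_width: 0.0097
```

```bash
python3 mv.py .4622 .3675 .31
```

```text
t 8.95 [0.4622 0.3678 0.1374] [-179.99    0.     79.45] tool cm [ -0.03   0.   -17.26] len 17.26
```

Gripped at 9.7 mm, which matches the 10 mm shank. Lifting straight up.

>>> drive_tool --pt "0 0 -0.2 0 0 0 0" --pt "0 0 -0.5 0 0 0 0" --pt "0 0 -0.8 0 0 0 0" --pt "0 0 -1.1 0 0 0 0" --pt "0 0 -1.3 0 0 0 0" --pt "0 0 -1.5 0 0 0 0" --pt "0 0 -1.5 0 0 0 0" --pt "0 0 -1.5 0 0 0 0" --pt "0 0 -1.5 0 0 0 0" --pt "0 0 -1.5 0 0 0 0" --pt "0 0 -1.5 0 0 0 0" --pt "0 0 -1.5 0 0 0 0" --pt "0 0 -1.5 0 0 0 0" --pt "0 0 -1.0 0 0 0 0" --pt "0 0 -0.5 0 0 0 0" --pt "0 0 0 0 0 0 0"

```text
time_s: 10.28
tool_pos: [0.4626, 0.3682, 0.3127]
tool_rot: [179.9, -0.1, 79.4]
force: [-0.3, 0.6, -0.9]
grip_width: 0.0095
```

```bash
python3 mv.py .40 .37 .315;python3 -c "
from h import *
print(env.get_obs()['qpos'].round(1),env.get_obs()['grip_width'])
s=C('side');crop(s.img,370,130,130,150,4,'s4.png')
t=C('top');crop(t.img,170,130,120,120,5,'t4.png')"
```

```text
t 10.28 [0.4626 0.3682 0.3127] [ 1.7993e+02 -7.0000e-02  7.9440e+01] tool cm [-0.97 -6.18 -0.23] len 6.26
[ 13.2  24.5 -70.3  88.5  23.2  83.3 -68.7] 0.00951167177916931
```

View pics/s4.png

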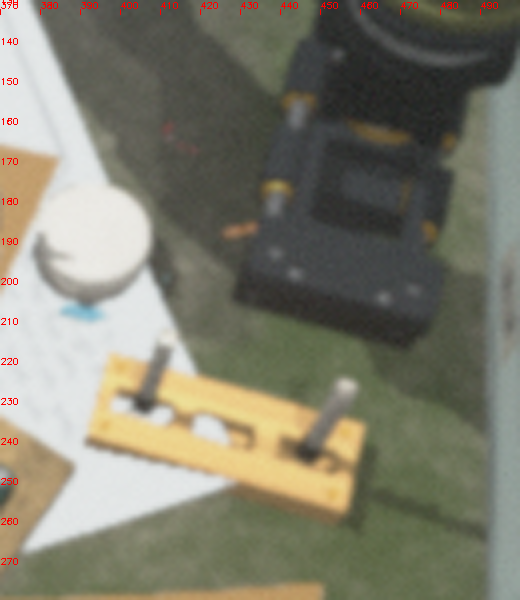

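View pics/t4.png

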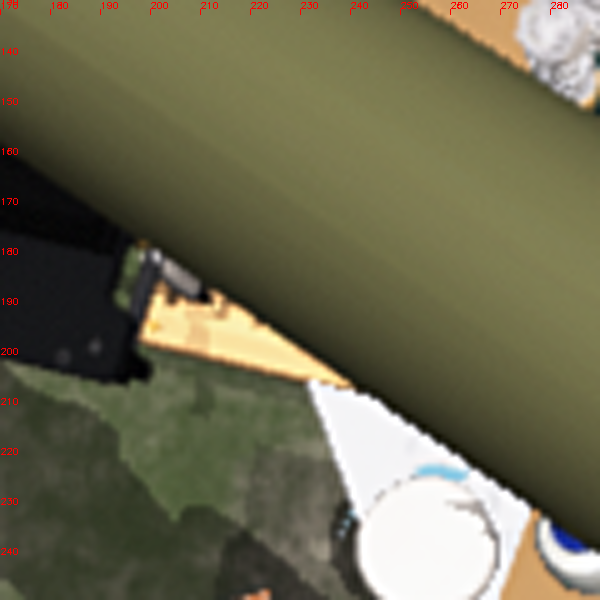

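The side view shows the middle pocket empty and the two narrow irons still standing. I pull back from the press, then turn.

>>> drive_tool --pt "-0.1 -0.8 0 0 0 0 0" --pt "-0.2 -1.3 0 0 0 0 0" --pt "-0.2 -1.3 0 0 0 0 0" --pt "-0.2 -1.3 0 0 0 0 0" --pt "-0.2 -1.3 0 0 0 0 0" --pt "0 -0.4 0 0 0 2 0" --pt "0 0 0 0 0 5 0" --pt "0 0 0 0 0 5.5 0" --pt "0 0 0 0 0 5.5 0" --pt "0 0 0 0 0 5.5 0" --pt "0 0 0 0 0 5.5 0" --pt "0 0 0 0 0 5.5 0" --pt "0 0 0 0 0 5.5 0" --pt "0 0 0 0 0 5.5 0" --pt "0 0 0 0 0 5.5 0" --pt "0 0 0 0 0 5.5 0" --pt "0 0 0 0 0 5 0" --pt "0 0 0 0 0 3 0" --pt "0 0 0 0 0 0 0" --pt "0 0 0 0 0 0 0"

```text
time_s: 12.05
tool_pos: [0.3965, 0.3707, 0.3109]
tool_rot: [180.0, 0.0, 15.1]
force: [-0.3, 0.4, -0.8]
grip_width: 0.0095
```

```bash
python3 mv.py .405 .19 .315;python3 -c "
from h import *
print(env.get_obs()['qpos'].round(1),env.get_obs()['grip_width'])"
```

```text
t 12.05 [0.3965 0.3707 0.3109] [1.7995e+02 5.0000e-02 1.5090e+01] tool cm [-3.88 17.67 -0.39] len 18.09
[   9.6   12.   -62.3   95.2   10.8   79.4 -129.2] 0.00945119047183779
```

>>> drive_tool --pt "-0.2 1.0 -0.1 0 0 0 0" --pt "-0.4 1.9 -0.1 0 0 0 0" --pt "-0.4 1.9 -0.1 0 0 0 0" --pt "-0.4 1.9 0 0 0 0 0" --pt "-0.4 1.9 0 0 0 0 0" --pt "-0.4 1.9 0 0 0 0 0" --pt "-0.4 1.9 0 0 0 0 0" --pt "-0.4 1.9 0 0 0 0 0" --pt "-0.4 1.9 0 0 0 0 0" --pt "-0.4 1.5 0 0 0 0 0" --pt "0 0 0 0 0 0 0"

```text
time_s: 12.97
tool_pos: [0.4066, 0.1865, 0.3138]
tool_rot: [179.9, 0.1, 14.7]
force: [0.8, -0.6, -1.6]
grip_width: 0.0095
```

```bash
python3 mv.py .4366 .0567 .312;python3 -c "
from h import *
print(env.get_obs()['qpos'].round(1),env.get_obs()['grip_width'])
s=C('side');crop(s.img,300,60,150,150,4,'s5.png')"
```

```text
t 12.97 [0.4066 0.1865 0.3138] [1.7985e+02 7.0000e-02 1.4740e+01] tool cm [-0.4  13.31  0.21] len 13.32
[ 28.8  -8.5 -51.1 106.7  -6.6  78.8 -96. ] 0.00946053391323485
```

View pics/s5.png

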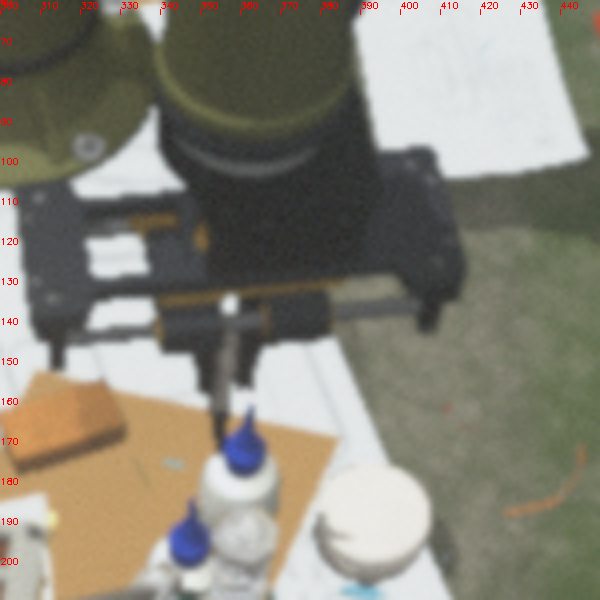

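The iron hangs upright in the fingers, side view (355,133) to (352,171), passing above the bottles, which are still standing.

>>> drive_tool --pt "0 1.0 0 0 0 0 0" --pt "0 1.8 0 0 0 0 0" --pt "0 1.8 0 0 0 0 0" --pt "0 1.8 0 0 0 0 0" --pt "0 1.8 0 0 0 0 0" --pt "-0.1 1.8 0 0 0 0 0" --pt "-0.1 1.8 0 0 0 0 0" --pt "-0.1 1.5 0 0 0 0 0" --pt "0 0 0 0 0 3 0" --pt "0 0 0 0 0 4 0" --pt "0 0 0 0 0 4 0" --pt "0 0 0 0 0 2.5 0" --pt "0 0 0 0 0 0 0" --pt "0 0 0 0 0 0 0"

```text
time_s: 14.18
tool_pos: [0.4381, 0.0611, 0.3142]
tool_rot: [-180.0, 0.0, 1.6]
force: [0.2, -0.5, -1.2]
grip_width: 0.0095
```

```bash
python3 mv.py .4366 .0567 .21;python3 -c "
from h import *
print(env.get_obs()['qpos'].round(1),env.get_obs()['grip_width'])
s=C('side');crop(s.img,220,70,150,150,4,'s6.png')
t=C('top');cv2.imwrite('pics/t6.png',t.img)"
```

```text
t 14.18 [0.4381 0.0611 0.3142] [-1.7998e+02  2.0000e-02  1.6200e+00] tool cm [-0.16  0.44 10.42] len 10.43
[ 35.6  -8.3 -42.2 107.5  -5.7  78.8 -93.5] 0.009455394872644038
```

View pics/s6.png

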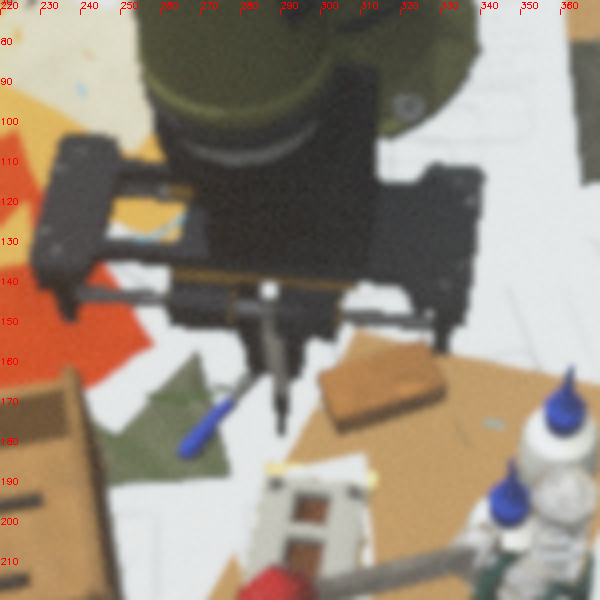

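View pics/t6.png

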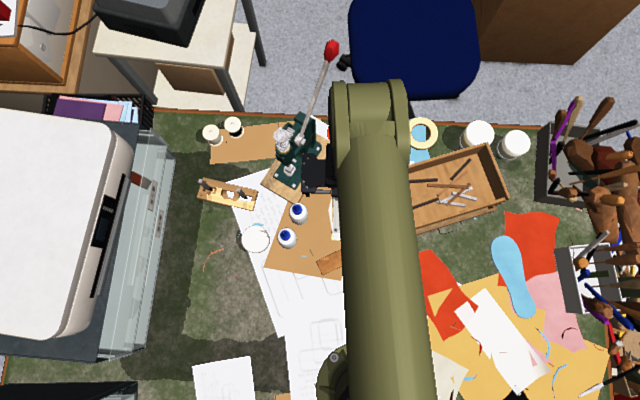

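>>> drive_tool --pt "0 0.1 0.5 0 0 0.2 0" --pt "0 0.1 1.0 0 0 0.2 0" --pt "-0.1 0.1 1.2 0 0 0 0" --pt "0 0.1 1.2 0 0 0 0" --pt "0 0 1.2 0 0 0 0" --pt "0 0 1.2 0 0 0 0" --pt "0 0 1.2 0 0 0 0" --pt "0 0 1.0 0 0 0 0" --pt "0 0 0.7 0 0 0 0" --pt "0 0 0.3 0 0 0 0" --pt "0 0 0 0 0 0 0" --pt "0 0 0 0 0 0 0"

```text
time_s: 15.28
tool_pos: [0.4373, 0.0565, 0.2196]
tool_rot: [-180.0, -0.0, 1.0]
force: [-0.5, 0.2, -1.3]
grip_width: 0.01
```

```bash
python3 mv.py .4366 .0567 .16; cat > chk.py <<'E'
from h import *
import sys
from scipy.spatial.transform import Rotation as R
s=C('side');o=env.get_obs();r=R.from_euler('xyz',o['tool_rot'],degrees=True)
f=lambda p:s.proj(o['tool_pos']+r.apply(p)).round(1)[0]
print(o['qpos'].round(1),o['grip_width'],"top",f((0,0,.0254)),"teeth",f((0,0,.1294)),"row ends",f((.014,0,.1294)),f((-.014,0,.1294)))
crop(s.img,250,110,80,100,6,sys.argv[1])
E
python3 chk.py s7.png
```

```text
t 15.28 [0.4373 0.0565 0.2196] [-1.80e+02 -1.00e-02  1.05e+00] tool cm [-0.07 -0.02  5.96] len 5.96
[ 35.2  -3.7 -44.  115.4  -2.8  67.3 -96.6] 0.009667768638602216 top [288.7 173.4] teeth [292.3 198.1] row ends [291.3 203.5] [293.2 192.7]
```

View pics/s7.png

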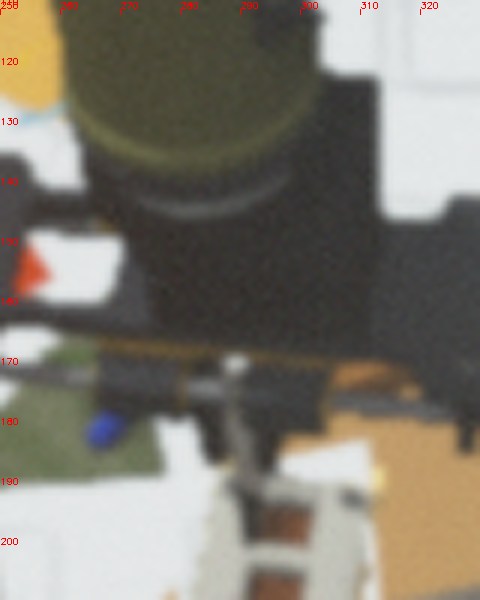

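>>> drive_tool --pt "0 0 0.4 0 0 0 0" --pt "0 0 0.7 0 0 0 0" --pt "-0.05 0 0.8 0 0 0 0" --pt "0 0 0.8 0 0 0 0" --pt "0 0 0.8 0 0 0 0" --pt "0 0 0.7 0 0 0 0" --pt "0 0 0.5 0 0 0 0" --pt "0 0 0.4 0 0 0 0" --pt "0 0 0.3 0 0 0 0" --pt "0 0 0 0 0 0 0" --pt "0 0 0 0 0 0 0" --pt "0 0 0 0 0 0 0"

```text
time_s: 16.33
tool_pos: [0.4369, 0.0565, 0.1657]
tool_rot: [180.0, -0.0, 1.0]
force: [-0.4, 1.4, -0.3]
grip_width: 0.0098
```

```bash
python3 mv.py .4366 .0567 .16; sed -i 's/250,110,80,100,6/260,150,70,80,7/' chk.py; python3 chk.py s8.png; python3 -c "
from h import *
t=C('top');crop(t.img,280,130,130,120,5,'t8.png')"
```

```text
t 16.33 [0.4369 0.0565 0.1657] [ 1.7999e+02 -4.0000e-02  1.0400e+00] tool cm [-0.03 -0.02  0.57] len 0.57
[ 34.5   0.7 -45.  119.    0.6  60.5 -99.7] 0.009745168599239106 top [290.7 186.6] teeth [293.9 208.9] row ends [293.  214.2] [294.8 203.7]
```

View pics/s8.png

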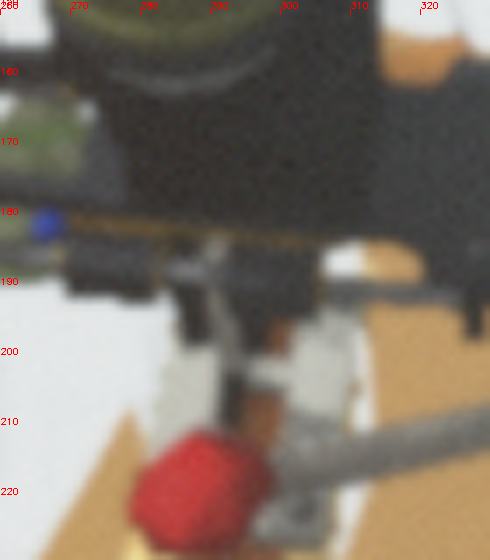

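View pics/t8.png

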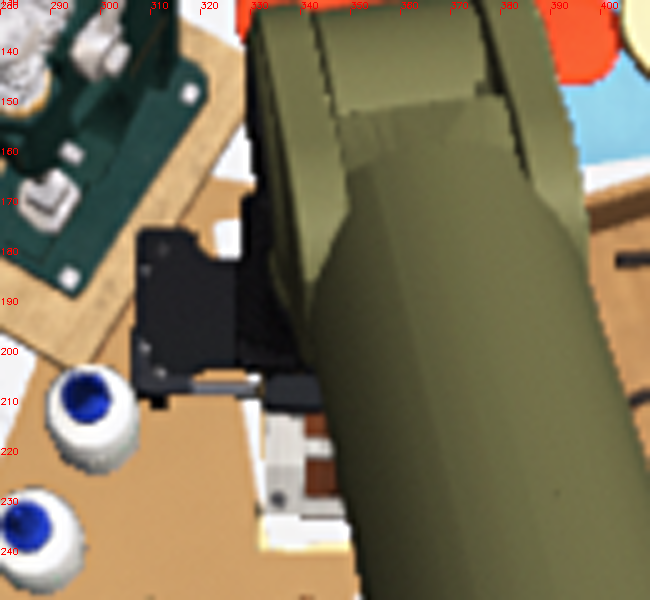

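```bash
python3 - <<'E'
from h import *
from scipy.spatial.transform import Rotation as R
s=C('side');r=R.from_euler('xyz',[180,0,1.62],degrees=True)
for p in [(0,0,.0254),(0,0,.1294),(.014,0,.1294),(-.014,0,.1294),(.014,0,.0954)]: print(p,s.proj(np.array([.4381,.0611,.3142])+r.apply(p)).round(1))
crop(cv2.imread('pics/s6.png'),180,260,140,190,4,'s6b.png')
E
```

```text
(0, 0, 0.0254) [[287.2 147. ]]
(0, 0, 0.1294) [[291.2 176.4]]
(0.014, 0, 0.1294) [[290.2 182.2]]
(-0.014, 0, 0.1294) [[292.2 170.7]]
(0.014, 0, 0.0954) [[289.  173.4]]
```

View pics/s6b.png

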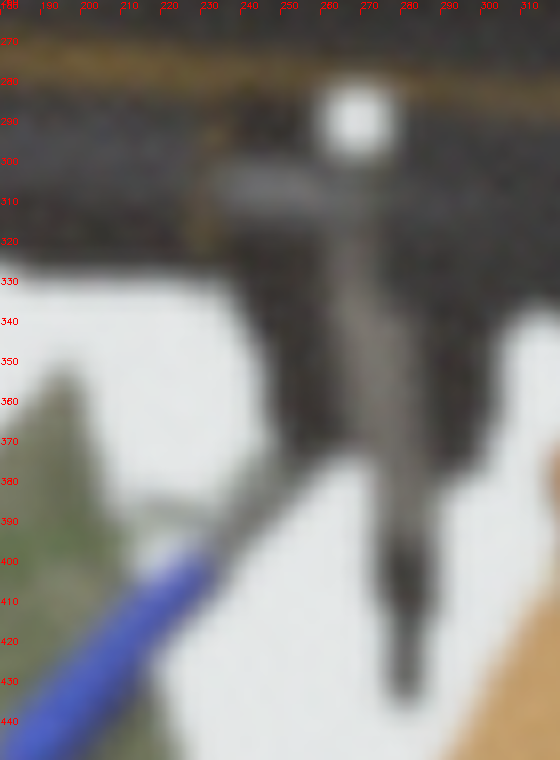

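```bash
python3 - <<'E'
from h import *
from scipy.spatial.transform import Rotation as R
s=C('side')
def f(tp,yaw,pts):
    r=R.from_euler('xyz',[180,0,yaw],degrees=True)
    return [tuple(s.proj(np.array(tp)+r.apply(p)).round(1)[0]) for p in pts]
pts=[(0,0,.0254),(.014,0,.1294),(.0095,.015,.07),(.0095,-.015,.07),(.0375,.095,0),(.0375,-.095,0),(0.0375,0,0)]
print(f([.4381,.0611,.3142],1.62,pts));print(f([.4066,.1865,.3138],14.74,pts))
o=env.get_obs();print(f(o['tool_pos'],o['tool_rot'][2],pts),o['tool_pos'])
crop(cv2.imread('pics/s5.png'),150,270,140,200,4,'s5b.png')
E
```

```text
[(np.float64(287.2), np.float64(147.0)), (np.float64(290.2), np.float64(182.2)), (np.float64(280.6), np.float64(163.7)), (np.float64(296.0), np.float64(165.1)), (np.float64(230.0), np.float64(151.2)), (np.float64(336.5), np.float64(160.7)), (np.float64(282.9), np.float64(155.9))]
[(np.float64(356.3), np.float64(140.7)), (np.float64(354.5), np.float64(176.3)), (np.float64(348.1), np.float64(159.1)), (np.float64(363.4), np.float64(157.5)), (np.float64(307.2), np.float64(154.7)), (np.float64(412.8), np.float64(143.9)), (np.float64(360.3), np.float64(149.3))]
[(np.float64(290.7), np.float64(186.5)), (np.float64(292.9), np.float64(214.2)), (np.float64(284.8), np.float64(199.6)), (np.float64(298.1), np.float64(201.0)), (np.float64(241.6), np.float64(191.3)), (np.float64(332.8), np.float64(200.7)), (np.float64(286.9), np.float64(195.9))] [0.43684024 0.05643507 0.1656926 ]
```

View pics/s5b.png

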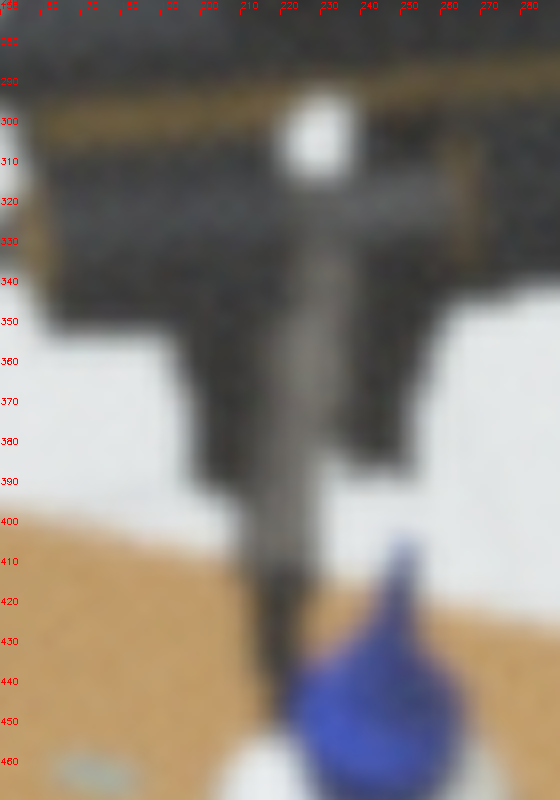

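```bash
python3 - <<'E'
from h import *
s=C('side');im=s.img
c=cv2.resize(im[175:220,270:320],None,fx=14,fy=12,interpolation=cv2.INTER_CUBIC)
c=cv2.convertScaleAbs(c,alpha=1.5,beta=10)
for i in range(0,50,5): cv2.putText(c,str(270+i),(i*14,8),0,.3,(0,0,255),1)
for i in range(0,45,5): cv2.putText(c,str(175+i),(0,i*12+4),0,.3,(0,0,255),1)
cv2.imwrite("pics/s9.png",c);print(env.get_obs()['tool_pos'],env.get_obs()['force'])
E
```

```text
[0.43678495 0.05647586 0.16563877] [-0.13871208 -0.50477965 -0.44542807]
```

View pics/s9.png

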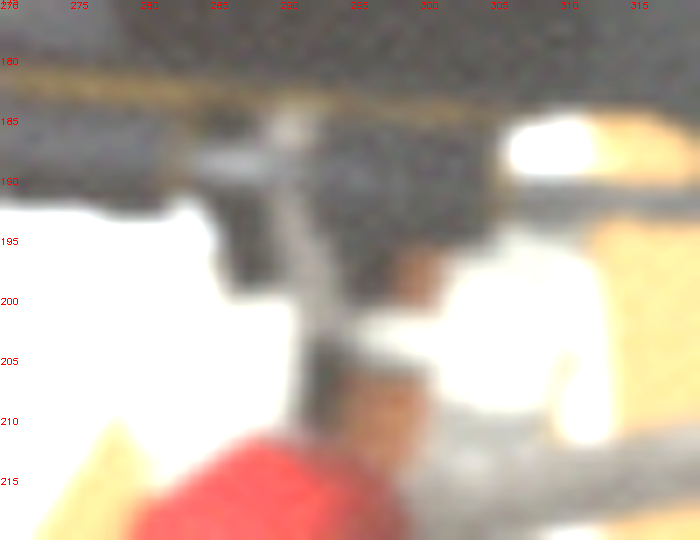

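```bash
python3 - <<'E'
from h import *
s=C('side');t=C('top')
for z in (.112,.042,.024): print(z,s.proj([.4622,.3675,z]).round(1),s.proj([.4672,.3665,z]).round(1),t.proj([.4622,.3675,z]).round(1))
# narrow irons now
for c in [(.4536,.3197),(.4713,.4148)]: print([s.proj([*c,z]).round(1)[0] for z in (.112,.042)],[t.proj([*c,z]).round(1)[0] for z in (.112,.042)])
def f(p): return [c.proj(p).round(1)[0] for c in (s,t)]
from math import cos,sin,radians
for k in (-1,1):
  for j in (-1,1):
    a=radians(-10.6);x,y=.028*k,.075*j;print("rack corner",f([.4622+x*cos(a)-y*sin(a),.3675+x*sin(a)+y*cos(a),.024]))
E
```

```text
0.112 [[433.6 220.4]] [[433.  222.4]] [[219.  185.4]]
0.042 [[427.1 233.9]] [[426.6 235.9]] [[225.4 192.1]]
0.024 [[425.6 237.2]] [[425.1 239.1]] [[227.  193.7]]
[array([411.2, 214.1]), array([406.2, 227.9])] [array([238.4, 189.8]), array([243.7, 196.3])]
[array([456.1, 226.9]), array([448.2, 240.2])] [array([199.9, 180.8]), array([207.5, 187.8])]
rack corner [array([396.8, 217.6]), array([251.8, 210.5])]
rack corner [array([460.2, 236. ]), array([196.3, 197.4])]
rack corner [array([390.9, 238.4]), array([257.5, 190.1])]
rack corner [array([455.8, 257.7]), array([202.6, 177.2])]
```

The in-hand position of the iron's top is a few pixels off my prediction in the side view. I have plenty of time, so I'll raise it and turn 45° to separate offset along the row from height.

>>> drive_tool --pt "0 0 -0.5 0 0 0 0" --pt "0 0 -1.0 0 0 0 0" --pt "0 0 -1.5 0 0 0 0" --pt "0 0 -1.8 0 0 0 0" --pt "0 0 -1.8 0 0 0 0" --pt "0 0 -1.8 0 0 0 0" --pt "0 0 -1.8 0 0 0 0" --pt "0 0 -1.8 0 0 0 0" --pt "0 0 -1.5 0 0 -3 0" --pt "0 0 0 0 0 -6 0" --pt "0 0 0 0 0 -6 0" --pt "0 0 0 0 0 -6 0" --pt "0 0 0 0 0 -6 0" --pt "0 0 0 0 0 -6 0" --pt "0 0 0 0 0 -6 0" --pt "0 0 0 0 0 -4 0" --pt "0 0 0 0 0 -2 0" --pt "0 0 0 0 0 0 0" --pt "0 0 0 0 0 0 0"

```text
time_s: 18.27
tool_pos: [0.4367, 0.0567, 0.3012]
tool_rot: [180.0, -0.0, 46.0]
force: [-0.4, -0.5, -2.2]
grip_width: 0.01
```

```bash
python3 - <<'E'
from h import *
from scipy.spatial.transform import Rotation as R
s=C('side');o=env.get_obs();r=R.from_euler('xyz',o['tool_rot'],degrees=True)
print(o['tool_pos'],o['tool_rot'],o['grip_width'])
for d in [(0,0,0),(-.009,0,0),(0,0,-.014)]:
  print(d,[tuple(s.proj(o['tool_pos']+r.apply(np.array(p)+d)).round(1)[0]) for p in [(0,0,.0254),(.014,0,.1294),(-.014,0,.1294),(.014,0,.0954),(-.014,0,.0954)]])
print([tuple(s.proj(o['tool_pos']+r.apply(p)).round(1)[0]) for p in [(.0095,.015,.07),(-.0095,.015,.07),(.0095,-.015,.07)]])
x,y=260,125
c=cv2.resize(s.img[y:y+65,x:x+60],None,fx=9,fy=9,interpolation=cv2.INTER_CUBIC)
for i in range(0,60,5): cv2.putText(c,str(x+i),(i*9,8),0,.3,(0,0,255),1)
for i in range(0,65,5): cv2.putText(c,str(y+i),(0,i*9+4),0,.3,(0,0,255),1)
cv2.imwrite("pics/s10.png",c)
E
```

```text
[0.43669455 0.05659592 0.3010074 ] [ 1.79959959e+02 -1.89711366e-02  4.59883994e+01] 0.00968079894035075
(0, 0, 0) [(np.float64(285.5), np.float64(150.2)), (np.float64(293.6), np.float64(183.5)), (np.float64(285.7), np.float64(174.5)), (np.float64(292.5), np.float64(174.8)), (np.float64(284.3), np.float64(165.6))]
(-0.009, 0, 0) [(np.float64(282.8), np.float64(147.1)), (np.float64(291.0), np.float64(180.6)), (np.float64(283.2), np.float64(171.6)), (np.float64(289.8), np.float64(171.8)), (np.float64(281.8), np.float64(162.7))]
(0, 0, -0.014) [(np.float64(284.9), np.float64(145.8)), (np.float64(293.1), np.float64(180.0)), (np.float64(285.2), np.float64(170.9)), (np.float64(292.0), np.float64(171.1)), (np.float64(283.8), np.float64(161.8))]
[(np.float64(284.0), np.float64(170.4)), (np.float64(278.4), np.float64(164.0)), (np.float64(296.4), np.float64(162.5))]
```

View pics/s10.png

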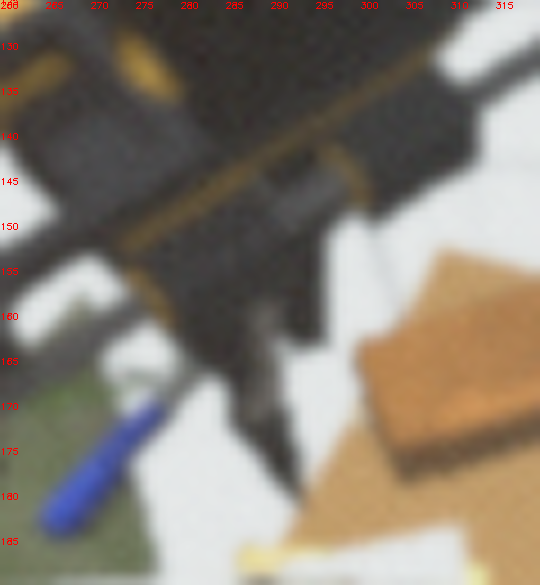

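The row of teeth (side ~(284,172) to (293,181)) sits about 2.5 px higher than predicted, so the iron's position in the grip needs a closer measurement. I'll raise it nearer to the camera.

>>> drive_tool --pt "0 0 -0.6 0 0 0 0" --pt "0 0 -1.2 0 0 0 0" --pt "0 0 -1.6 0 0 0 0" --pt "0 0 -1.8 0 0 0 0" --pt "0 0 -1.8 0 0 0 0" --pt "0 0 -1.8 0 0 0 0" --pt "0 0 -1.8 0 0 0 0" --pt "0 0 -1.8 0 0 0 0" --pt "0 0 -1.8 0 0 0 0" --pt "0 0 -1.8 0 0 0 0" --pt "0 0 -1.8 0 0 0 0" --pt "0 0 -1.5 0 0 0 0" --pt "0 0 -1.0 0 0 0 0" --pt "0 0 -0.5 0 0 0 0" --pt "0 0 0 0 0 0 0" --pt "0 0 0 0 0 0 0" --pt "0 0 0 0 0 0 0"

```text
time_s: 19.73
tool_pos: [0.4364, 0.0564, 0.5076]
tool_rot: [-179.9, 0.1, 46.0]
force: [-0.2, 0.3, -1.3]
grip_width: 0.0097
```

```bash
cat > v.py <<'E'
from h import *
import sys
from scipy.spatial.transform import Rotation as R
s=C('side');o=env.get_obs();r=R.from_euler('xyz',o['tool_rot'],degrees=True)
print(o['time_s'],o['tool_pos'],o['tool_rot'],o['grip_width'],o['qpos'].round(1))
L=[(0,0,.0254),(0,0,.1294),(.014,0,.1294),(-.014,0,.1294),(.014,0,.0954),(-.014,0,.0954)]
for d in [(0,0,0),(-.005,0,0),(0,0,-.01)]:
  print(d,[tuple(float(q) for q in s.proj(o['tool_pos']+r.apply(np.array(p)+d)).round(1)[0]) for p in L])
print("fingers",[tuple(float(q) for q in s.proj(o['tool_pos']+r.apply(p)).round(1)[0]) for p in [(.0095,.015,.07),(-.0095,.015,.07),(.0095,-.015,.07)]])
u=s.proj(o['tool_pos']+r.apply((0,0,.09)))[0];x,y=max(0,int(u[0])-32),max(0,int(u[1])-32)
k=9
c=cv2.resize(s.img[y:y+64,x:x+64],None,fx=k,fy=k,interpolation=cv2.INTER_CUBIC)
for i in range(0,64,5): cv2.putText(c,str(x+i),(i*k,8),0,.3,(0,0,255),1)
for i in range(0,64,5): cv2.putText(c,str(y+i),(0,i*k+4),0,.3,(0,0,255),1)
cv2.imwrite("pics/"+sys.argv[1],c)
E
python3 v.py s11.png
```

```text
19.7833 [0.43640302 0.05643239 0.50755263] [-1.79933967e+02  6.62416530e-02  4.60387426e+01] 0.009646699848654487 [ 32.5  -8.5 -36.8  86.3  -5.2 100.6 -48.9]
(0, 0, 0) [(273.9, 69.3), (280.5, 114.8), (285.3, 119.9), (275.7, 109.7), (283.6, 106.5), (273.5, 96.0)]
(-0.005, 0, 0) [(272.0, 67.4), (278.7, 112.9), (283.6, 118.1), (274.0, 107.9), (281.8, 104.6), (271.8, 94.1)]
(0, 0, -0.01) [(273.2, 64.3), (279.9, 110.9), (284.8, 116.1), (275.1, 105.7), (283.0, 102.3), (272.9, 91.7)]
fingers [(272.6, 98.5), (265.6, 91.2), (288.3, 89.4)]
```

View pics/s11.png

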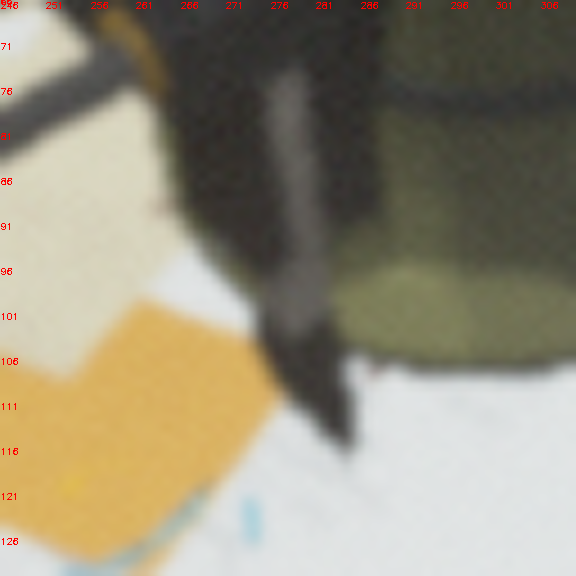

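>>> drive_tool --pt "0 0 0 0 0 3 0" --pt "0 0 0 0 0 6 0" --pt "0 0 0 0 0 6 0" --pt "0 0 0 0 0 6 0" --pt "0 0 0 0 0 6 0" --pt "0 0 0 0 0 6 0" --pt "0 0 0 0 0 6 0" --pt "0 0 0 0 0 4 0" --pt "0 0 0 0 0 1.8 0" --pt "0 0 0 0 0 0 0" --pt "0 0 0 0 0 0 0" --pt "0 0 0 0 0 0 0"

```text
time_s: 20.78
tool_pos: [0.4365, 0.0565, 0.5081]
tool_rot: [180.0, 0.0, 1.3]
force: [-0.2, 0.1, -1.3]
grip_width: 0.01
```

```bash
python3 v.py s12.png
```

```text
20.8333 [0.43656185 0.05650585 0.50815213] [1.79997578e+02 3.02084920e-02 1.28405619e+00] 0.009731757065441491 [ 37.1  -8.9 -40.5  86.1  -5.8 100.6 -92.8]
(0, 0, 0) [(273.9, 69.1), (280.4, 114.7), (279.1, 121.2), (281.8, 108.2), (277.1, 107.8), (279.9, 94.5)]
(-0.005, 0, 0) [(274.5, 66.7), (280.9, 112.4), (279.6, 118.9), (282.3, 105.9), (277.6, 105.4), (280.4, 92.1)]
(0, 0, -0.01) [(273.2, 64.1), (279.9, 110.8), (278.5, 117.4), (281.2, 104.3), (276.4, 103.6), (279.3, 90.2)]
fingers [(266.4, 93.9), (268.5, 84.8), (285.5, 95.6)]
```

View pics/s12.png

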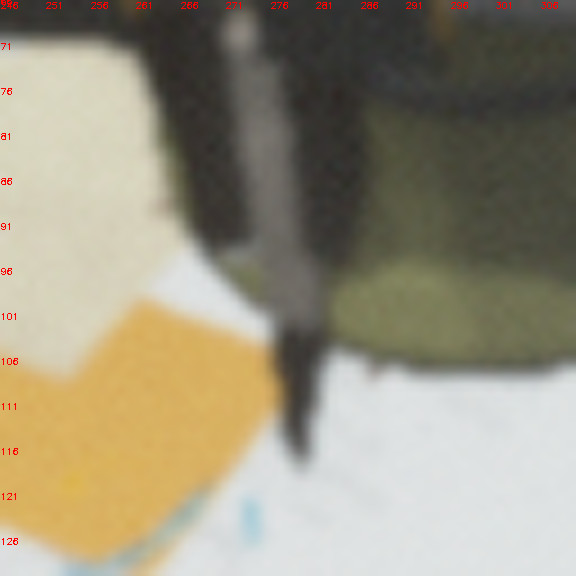

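```bash
python3 - <<'E'
from h import *
s=C('side');x,y=250,45;k=10
c=cv2.resize(s.img[y:y+58,x:x+55],None,fx=k,fy=k,interpolation=cv2.INTER_CUBIC);c=cv2.convertScaleAbs(c,alpha=1.6,beta=10)
for i in range(0,55,5): cv2.putText(c,str(x+i),(i*k,8),0,.3,(0,0,255),1)
for i in range(0,58,5): cv2.putText(c,str(y+i),(0,i*k+4),0,.3,(0,0,255),1)
cv2.imwrite("pics/s13.png",c);cv2.imwrite("pics/s13full.png",s.img)
E
```

```text
(no output)
```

View pics/s13.png

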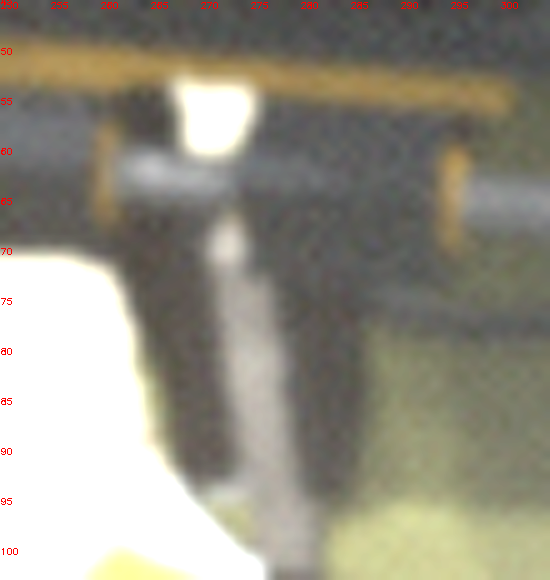

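View pics/s13full.png

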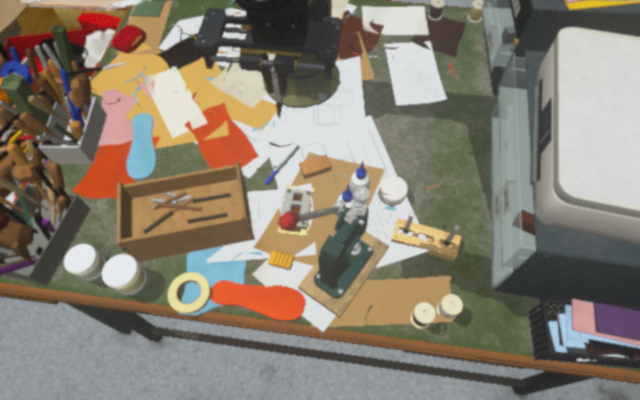

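Enhanced view: the large white patch at (271,57) is only background seen through a gripper opening. The iron's real top is at (272,69), against a prediction of (273.9,69.1), so the iron sits in the grip as planned, with no slip or tilt. I go back down.

>>> drive_tool --pt "0 0 0.6 0 0 0 0" --pt "0 0 1.4 0 0 0 0" --pt "0 0 2.0 0 0 0 0" --pt "0 0 2.0 0 0 0 0" --pt "0 0 2.0 0 0 0 0" --pt "0 0 2.0 0 0 0 0" --pt "0 0 2.0 0 0 0 0" --pt "0 0 2.0 0 0 0 0" --pt "0 0 2.0 0 0 0 0" --pt "0 0 2.0 0 0 0 0" --pt "0 0 2.0 0 0 0 0" --pt "0 0 2.0 0 0 0 0" --pt "0 0 2.0 0 0 0 0" --pt "0 0 2.0 0 0 0 0" --pt "0 0 1.6 0 0 0 0" --pt "0 0 1.0 0 0 0 0" --pt "0 0 0.4 0 0 0 0" --pt "0 0 0 0 0 0 0" --pt "0 0 0 0 0 0 0"

```text
time_s: 22.47
tool_pos: [0.4371, 0.0566, 0.219]
tool_rot: [180.0, -0.1, 1.2]
force: [0.2, -0.2, -0.8]
grip_width: 0.0098
```

```bash
python3 mv.py .4366 .0567 .16
```

```text
t 22.47 [0.4371 0.0566 0.219 ] [ 1.80e+02 -5.00e-02  1.25e+00] tool cm [-0.05 -0.02  5.9 ] len 5.9
```

>>> drive_tool --pt "0 0 0.4 0 0 0 0" --pt "0 0 0.7 0 0 0 0" --pt "0 0 0.8 0 0 0 0" --pt "0 0 0.8 0 0 0 0" --pt "0 0 0.8 0 0 0 0" --pt "-0.05 0 0.7 0 0 0 0" --pt "0 0 0.5 0 0 0 0" --pt "0 0 0.4 0 0 0 0" --pt "0 0 0.4 0 0 0 0" --pt "0 0 0.3 0 0 0 0" --pt "0 0 0.1 0 0 0 0" --pt "0 0 0 0 0 0 0" --pt "0 0 0 0 0 0 0" --pt "0 0 0 0 0 0 0" --pt "0 0 0 0 0 0 0" --pt "0 0 0 0 0 0 0" --pt "0 0 0 0 0 0 0"

```text
time_s: 23.88
tool_pos: [0.4362, 0.0564, 0.1596]
tool_rot: [180.0, -0.0, 1.2]
force: [0.4, -0.4, -1.0]
grip_width: 0.0096
```

```bash
python3 mv.py .4366 .0567 .16; python3 v.py s14.png; python3 -c "
from h import *
print(env.get_obs()['joint_velocities'].round(2))
cv2.imwrite('pics/s14f.png',C('side').img);cv2.imwrite('pics/t14f.png',C('top').img)"
```

```text
t 23.88 [0.4362 0.0564 0.1596] [ 1.7999e+02 -2.0000e-02  1.2400e+00] tool cm [ 0.04 -0.02 -0.04] len 0.06
23.9333 [0.43620502 0.05644503 0.15952222] [ 1.79989707e+02 -1.02050470e-02  1.23889203e+00] 0.010108665385901066 [ 35.    1.2 -45.6 119.4   1.   59.7 -99.9]
(0, 0, 0) [(290.9, 187.7), (294.1, 209.9), (293.2, 215.1), (294.9, 204.7), (292.2, 208.4), (294.0, 197.8)]
(-0.005, 0, 0) [(291.3, 185.8), (294.4, 208.0), (293.5, 213.2), (295.3, 202.8), (292.5, 206.5), (294.3, 195.9)]
(0, 0, -0.01) [(290.6, 185.4), (293.8, 207.9), (292.9, 213.2), (294.7, 202.7), (291.9, 206.4), (293.7, 195.7)]
fingers [(285.1, 200.7), (286.4, 193.4), (298.3, 202.1)]
[ 0.08  0.16  0.02  0.07  0.09 -0.11 -0.02]
```

View pics/s14.png

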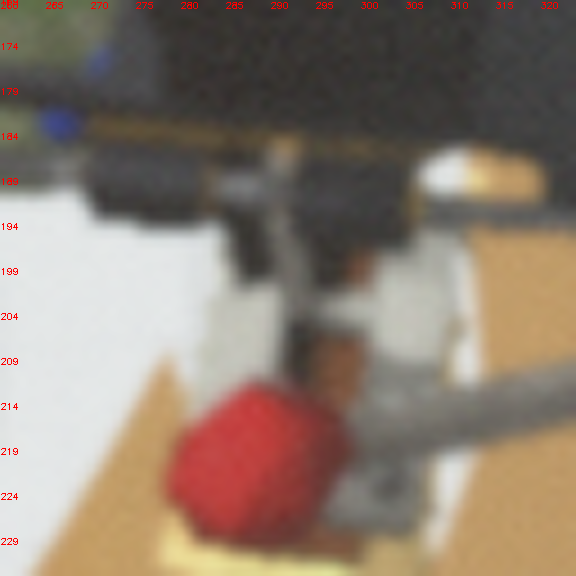

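View pics/s14f.png

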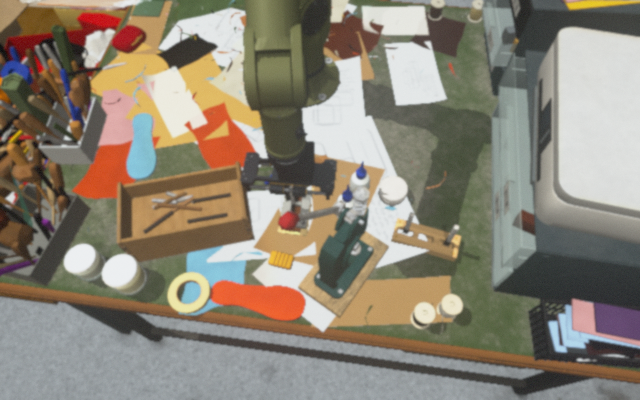

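View pics/t14f.png

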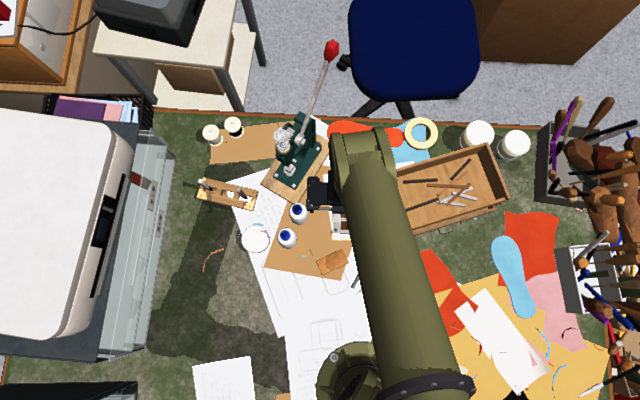

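The side view shows the iron's head at (292.5,207), where I predicted it, over the long window. Bottles, tin and both narrow irons haven't moved, and the arm is still. I'm handing in.

```bash
python3 -c "
from h import env
print(env.sign_off());o=env.get_obs();print(o['time_s'],o['tool_pos'],o['grip_width'])"
```

```text
the job is handed in; nothing more can be done
None
the job is handed in; nothing more can be done
```

I took the wide iron from the middle pocket and carried it over the glue bottles with its teeth at about 0.18 m. It is now held still and upright above the guide's long window, and the job was handed in at about 24 s.

**Last checks**
- **Position:** the gripper is at (0.4362, 0.0564, 0.1596) m with a yaw of 1.2°. I measured the window centre at (0.4366, 0.0567) m with a yaw of about 1.2°.
- **Teeth height:** they should be about 1 cm above the plate. I worked this out from the grasp height rather than seeing it directly.
- **Contact and grip:** the force readings stayed within about 2 N throughout. The grip width is about 10 mm, matching the shank.
- **Surroundings:** both narrow irons, the bottles and the tin are where they started in the final pictures.

**Checks that failed or disagreed**
- **Height detour:** the iron's top seemed several pixels too high in the side view, so I raised it again to check. The patch I had measured was background seen through the gripper, and the real top matched. In that raised view the tooth tips still appeared about 2–4 pixels short of the prediction. I put this down to blur.
- **Final view of the teeth:** the arm blocks the top camera, and the press's red lever knob covers the tooth tips in the side view. The final tooth position therefore rests on the arm's readings and the visible part of the head.
- **Camera disagreement:** the two cameras differ by 1–2 mm on the window's sideways position.

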